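Post the reject carton through the sprung flap

ROBOT

A 6-joint arm with a two-finger parallel gripper is mounted at the origin on the work surface. World frame = base frame: x ahead of the robot, y to its left, z up, the work surface at z = 0. Lengths are in m, angles in rad, forces in N, time in s.
With the tool pointing down it reaches from about 0.4 to 0.825 m from the base axis. Payload 7 kg.
Tool frame: the origin (TCP) lies on the mounting face of the last link; the fingertips stand arm.tcp_to_tips ahead of it and the grasp point (between the pads) lies 159 mm ahead of it (arm.tcp_to_tips is the distance from the TCP to the fingertips, in m); z points along the fingers, y is the direction in which the jaws open and shut (so a half turn about z gives the same grasp; the last joint's range is limited). The gripper opens to 88 mm and grips with 3 to 60 N. Pads are 19 mm wide; open, the fingers measure 130 mm over their backs; the gripper's body (78 mm by 193 mm) begins 47 mm behind the grasp point.
Start: joints at [1.614, 0.359, 0.012, 0, -1.224, -0.288], TCP at [0.164, 0.655, 0.405] pointing down, gripper open.
Joint ranges: [-3.07, 3.07], [-1.43, 2.12], [-1.02, 1.25], [-3.03, 1.67], [-3.05, -0], [-3.03, 3.03]. Speed limits (rad/s): [2.39, 2.39, 3.01, 3.14, 3.14, 3.14].

INTERFACE

Orientations are given as [roll, pitch, yaw] about the fixed x, y, z axes, in that order (R = Rz(yaw) Ry(pitch) Rx(roll)).
In Python, from station import arm, cams, job_done, finder gives the robot as it stands.
- The arm moves only by the tool play_rows, never from a script. Its argument "targets" is a list that holds one entry, the list of rows, each a list of 4 numbers: the shift along the tool's x, y, z in m, then the turn about the tool's z in degrees. A call has 1 to 5 rows; each row is the pose to reach, as a shift and turn from the pose commanded when the call began, along the tool's axes at that moment; what a row does not reach only later rows make up. A row lasts 1/8 s, in which the tool goes at most 62.5 mm and 10.7 degrees, less where a joint would pass 70% of its speed; a pose out of reach is approached as far as the arm can. A call with a gripper value outside its range is refused whole. "grip" is the closure in counts, from 0 (fully open) to 255 (shut), set as the call begins (left out, the last holds). The fingers move at their own pace and stop on an object; "newtons" is the grip in N (left out, the last holds). Time passes only in rows, so rows that repeat a pose let the fingers close. It gives the time, the measured TCP pose, the force and the opening at its end, in the units of the state.
- arm.get_state(): the state, without advancing time (a new reading comes with each control period).
- cams.grab_frame(name): name is "scene" or "top"; returns (picture, depth): 420x560x3 uint8, red, green, blue; 420x560 float32, m along the optical axis (not along the pixel's ray), 0 where there is no reading.
- cams.camera_params(name): a dict with "intrinsics" (3x3 intrinsics, pixels), "position" and "attitude" of the camera in the world. Camera axes: x right, y down, z forward; pixel columns grow to the right and rows downward; lengths in m; the calibration is good to about 2 mm. A picture is of the moment at which its call begins. camera_params takes no time and is no camera call.
- job_done(): hands the job in, once; it reports no verdict.
Trained networks look in the newest picture that a camera, given by its name, has taken for a name from the list of things; names that differ only in an ending like _2 or _b are one class to them, and where a whole thing is asked for, a point or a joint stands for the part that bears it (a point fixed in the world has none). Each returns a list of dicts, best first, with "score" (0 to 1); they miss things now and then, are a little off and sometimes report something else, mostly with a low value. They report only what shows in the picture. A call takes as long as a camera call. They do not tell look-alikes from the thing itself.
- finder.find_in(camera, query): "xyz" ([x, y, z] in m, in world coordinates, good to about 4 mm: the middle of the surface that is visible of it).
- finder.masks_of(camera, query): "mask" (420x560 bool, what is visible of it).
The state is a dict: "t": time; "q": joint angles; "qd": joint speeds; "joint_efforts": joint torques, N m; "eef_pos": TCP position; "ee_rot": TCP orientation; "force": force on the tool from outside, world axes, zero at the start; "moment": the same for the moment, N m; "width": finger opening in m.
Only numpy, scipy, OpenCV 4.12 (cv2) and the standard library are available. Lean on these libraries where they do the work, as an engineer would, in place of code of your own. Each camera call takes 0.05 s, during which the arm holds its last target. There are 200 camera calls.

TASK

Post the carton with the red dot lengthways through the red sprung flap of the reject chute and push it fully home, flat against the stop at the chute's far end, so that the flap springs shut behind it. Chocolates are inside: do not ram it. Leave the green-dot carton, the tape dispenser and the chocolate tray where they are.

Things in the scene. Friction and masses are not known exactly. Their poses are not given: they have to be found in the camera images.
- reject_center (a point): Centre of the carton to post: closed brown cardboard carton, 140 mm long (its x axis), 56 mm wide (y), 30 mm thick (z), about 0.18 kg (varies by a third), a white paper band along its length and a red dot 38 mm across on its top. Lies flat on the table at the start. Either end may go first.
- good_center (a point): Centre of the other carton, same size, with a green dot. It stays where it is.
- dispenser: Black tape dispenser, 150 x 60 x 104 mm, origin in the middle of its underside. Bystander.
- tray: White tray of chocolates, 160 x 220 x 22 mm, origin in the middle of its underside. Bystander.
- stand: Steel stand carrying the chute, fixed to the table: base plate 240 x 130 x 8 mm whose middle lies 100 mm along the stand's x axis from its origin. The origin is on the table below the chute's mouth; x points horizontally into the chute.
- mouth (a point): Middle of the chute's floor at its mouth, 150 mm above the table. x axis: into the chute along its floor, 0.68 rad below level; y across; z square to the floor, up. The chute is a rigid straight channel, inside 72 mm wide and 58 mm high, walls 4 mm, clear sheet on top. The blue frame round the mouth starts at the mouth plane, is 4 mm thick, 100 mm wide and reaches 70 mm above the floor.
- tongue (a point): Middle of the outer end of the steel tongue, 30 mm wide, 4 mm thick, that continues the chute's floor to 54 mm in front of the mouth; free space for fingers beside and below it. Axes as mouth.
- stop (a point): Foot of the chute's end stop, on the floor's middle line, 198 mm inside the mouth; axes as mouth. Fully home, the carton's centre is 70 mm short of it, 15 mm above the floor, and its rear end 58 mm inside the mouth. While under the flap the carton is pressed to the floor and does not slide down by itself; past it, it may or may not.
- flap (a joint): Red flap filling the mouth, hinged at its top edge (6 mm inside the mouth, 58 mm above the floor), 56 mm long; swings inwards only. 0 = shut, 1.45 rad = fully open; about 1.0 resting on the carton. Its spring gives 0.064 Nm shut, 0.18 Nm fully open: 1 to 3 N at its edge. It springs shut once the carton's rear end is more than about 55 mm inside and nothing else is in its way.
- flap_edge (a point): Middle of the flap's free (lower) edge.
Things that resemble listed ones, but are neither listed nor needed, are in the scene too. Leave any blue or orange look-alike of the part that bears reject_center alone.

How it is judged:
On the way:
1. the red-dot carton holds the flap open and is part-way into the chute (value of joint flap above 0.6 rad and x of reject_center in the frame of mouth between -0.03 and 0.11 m and y of reject_center in the frame of mouth between -0.03 and 0.03 m and z of reject_center in the frame of mouth between 0 and 0.05 m), for 0.2 s.
At the end, for the whole second after the job is handed in: The red-dot carton lies at rest in the chute, within 6 mm of the end stop and flat on the chute's floor (its centre less than 25 mm above it), the flap is shut (under 0.06 rad), and the green-dot carton is within 20 mm of where it began (x of reject_center in the frame of mouth between 0.122 and 0.134 m and y of reject_center in the frame of mouth between -0.02 and 0.02 m and z of reject_center in the frame of mouth between 0.005 and 0.025 m and value of joint flap below 0.06 rad and linear speed of reject below 0.01 m/s and distance of good_center from where it was at the start of the episode below 0.02 m); the robot touches nothing.
It fails at once if the red-dot carton is rammed against the chute (over 90 N) (contact force between reject and stand above 90 N).
It fails at once if the green-dot carton is moved over 30 mm (distance of good_center from where it was at the start of the episode above 0.03 m).
It fails at once if the tape dispenser is moved over 30 mm (distance of dispenser from where it was at the start of the episode above 0.03 m).
It fails at once if the chocolate tray is moved over 30 mm (distance of tray from where it was at the start of the episode above 0.03 m).
It also fails if it takes over 61 s, if anything falls off the work surface, if the arm or the gripper's body presses on something with over 40 N, if the wrist force passes 120 N, or if a joint passes its speed limit or range.

## Working session

There is one attempt and no reset: what is moved stays moved. The work goes in short steps, Python scripts to look and compute and a tool call to move; the robot and the scene stay as the last step left them, time stands still between calls to the robot, and variables do not carry over. Pictures are saved under pics/ and viewed, about 8 in all and at most 12, crops included, and the job is handed in when it is done.

Besides the shell and the picture viewer there is one more tool, called after ">>>" in YAML: its name, and indented under it one key for each argument. play_rows: Moves the arm, as the interface text tells. Its arguments: {"type":"object","properties":{"targets":{"type":"array","items":{"type":"array","items":{"type":"array","items":{"type":"number"}}}},"grip":{"type":"number"},"newtons":{"type":"number"}},"required":["targets"]}

```bash
ls; mkdir -p pics; cat > h.py <<'E'
import numpy as np, cv2
from station import arm,cams,job_done,finder
from scipy.spatial.transform import Rotation as Ro
def cam(n):
    p=cams.camera_params(n); a=np.array(p["attitude"],float)
    R=a if a.shape==(3,3) else Ro.from_euler('xyz',a).as_matrix()
    return np.array(p["intrinsics"]),np.array(p["position"]),R
def cloud(n,d):
    K,t,R=cam(n); v,u=np.indices(d.shape)
    c=np.stack([(u-K[0,2])/K[0,0]*d,(v-K[1,2])/K[1,1]*d,d],-1)
    return c@R.T+t
E
python3 - <<'E'
from h import *
print(arm.tcp_to_tips, arm.get_state())
for n in("scene","top"):
    im,d=cams.grab_frame(n); cv2.imwrite(f"pics/{n}0.png",im[...,::-1]); np.savez(f"{n}0.npz",im=im,d=d)
    print(n,cams.camera_params(n))
    for q in("reject_center","good_center","dispenser","tray","stand","mouth","tongue","stop","flap","flap_edge"):
        print(q,[(np.round(r["xyz"],3).tolist(),round(r["score"],2)) for r in finder.find_in(n,q)[:4]])
E
```

```text
pics
0.1781 {'t': 0.0, 'q': array([ 1.61408687e+00,  3.59358644e-01,  1.10633426e-02, -3.72231332e-04,
       -1.22410118e+00, -2.88123075e-01]), 'qd': array([ 5.88690593e-04,  8.50846952e-04, -1.36783408e-03,  7.29985427e-05,
       -4.55457103e-05,  2.56902493e-04]), 'joint_efforts': array([ 3.23603099e-04, -5.82720530e+01,  2.93052185e+01,  6.99720025e+00,
        7.01768513e-03, -1.64316734e-04]), 'eef_pos': array([0.16355072, 0.65467763, 0.40373869]), 'ee_rot': array([ 3.13995902e+00, -1.19235932e-04, -2.44959195e-01]), 'force': array([-0.3898966 ,  0.41418451,  0.65207889]), 'moment': array([-0.03442504, -0.07436269, -0.00711808]), 'width': 0.0875325119088539}
scene {'intrinsics': array([[497.96277623,   0.        , 280.20918178],
       [  0.        , 497.96277623, 211.92973758],
       [  0.        ,   0.        ,   1.        ]]), 'position': array([1.00214447, 0.68911695, 1.44259977]), 'attitude': array([-2.56800195, -0.01302636,  2.55815443])}
reject_center [([0.382, 0.128, 0.032], 0.98), ([0.255, -0.251, 0.031], 0.82), ([0.366, -0.097, 0.031], 0.79), ([0.553, -0.151, 0.03]
[... 565 characters left out ...]
'position': array([ 0.22707612, -0.00930433,  1.64998382]), 'attitude': array([-2.9640978 ,  0.02086042, -1.57529825])}
reject_center [([0.544, -0.156, 0.029], 0.93), ([0.246, -0.256, 0.03], 0.8), ([0.368, 0.116, 0.029], 0.75), ([0.365, -0.108, 0.03], 0.57)]
good_center [([0.514, -0.357, 0.029], 0.6)]
dispenser [([0.5, 0.425, 0.061], 0.75), ([0.736, -0.215, 0.007], 0.6)]
tray [([0.739, -0.216, 0.006], 0.97), ([0.514, -0.358, 0.028], 0.33)]
stand [([0.632, 0.126, 0.123], 0.93)]
mouth [([0.63, 0.132, 0.161], 0.66)]
tongue [([0.628, 0.133, 0.159], 0.72)]
stop [([0.63, 0.134, 0.156], 0.55)]
flap [([0.602, 0.129, 0.171], 0.56), ([0.498, 0.425, 0.063], 0.34)]
flap_edge [([0.6, 0.127, 0.171], 0.6)]
```

View pics/scene0.png

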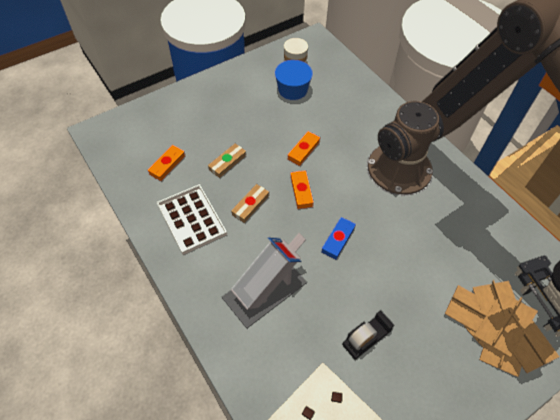

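View pics/top0.png

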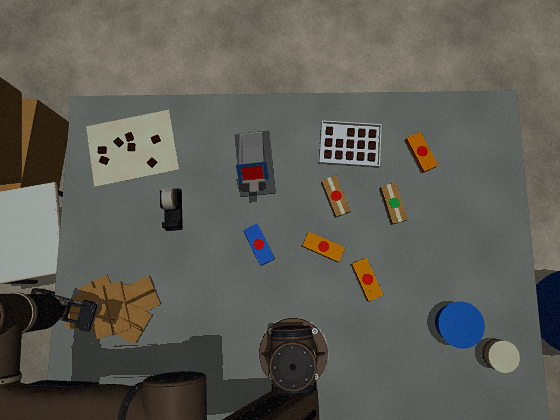

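The scene view shows the brown red-dot carton at (250,202), the chute mouth near (283,250), and the green-dot carton at (227,158). The top view shows the red-dot carton at (336,196) and the chute at (253,165). The blue and orange blocks are look-alikes.

```bash
python3 - <<'E'
from h import *
for n,rc in(("scene",(250,202)),("top",(336,196))):
    z=np.load(n+"0.npz"); im,d=z["im"],z["d"]; P=cloud(n,d)
    hsv=cv2.cvtColor(im,cv2.COLOR_RGB2HSV)
    # carton: top-surface points around the dot
    v,u=np.indices(d.shape)
    m=(np.hypot(u-rc[0],v-rc[1])<32)&(abs(P[...,2]-.03)<.007)
    _,lab=cv2.connectedComponents(m.astype(np.uint8)); m=lab==lab[rc[1],rc[0]]
    r=cv2.minAreaRect((P[m][:,:2]*1000).astype(np.float32)); print(n,"carton",r, "z",np.median(P[m][:,2]),"dot",P[rc[1],rc[0]].round(3))
    # blue frame
    A=P[...,:2]-[.6,.13]
    b=(hsv[...,0]>100)&(hsv[...,0]<128)&(hsv[...,1]>110)&(np.hypot(*np.moveaxis(A,-1,0))<.12)&(P[...,2]>.1)
    B=P[b]; print("blue",b.sum(),B.mean(0).round(3),cv2.minAreaRect((B[:,:2]*1000).astype(np.float32)),B[:,2].min(),B[:,2].max())
    i=np.argsort(B[:,1]); print(B[i[:4]].round(3).tolist(),B[i[-4:]].round(3).tolist())
    # base plate
    Q=P[(abs(P[...,2]-.008)<.004)&(np.hypot(P[...,0]-.66,P[...,1]-.14)<.17)]
    print("zs",np.median(P[(np.hypot(P[...,0]-.5,P[...,1])<.05)][:,2]),"base",len(Q),cv2.minAreaRect((Q[:,:2]*1000).astype(np.float32)))
    # chute sheet points
    C=P[(P[...,2]>.06)&(np.hypot(P[...,0]-.66,P[...,1]-.14)<.17)]
    print("chute",len(C),cv2.minAreaRect((C[:,:2]*1000).astype(np.float32)),C.min(0).round(3),C.max(0).round(3))
cs=[]
for n,(a,b,c,e) in(("scene",(215,225,320,335)),("top",(215,115,295,215))):
    im=np.load(n+"0.npz")["im"][b:e,a:c]; cs.append(cv2.resize(im,(400,int(400*(e-b)/(c-a))),interpolation=2))
h=max(c.shape[0] for c in cs); cs=[cv2.copyMakeBorder(c,0,h-c.shape[0],0,0,0) for c in cs]
cv2.imwrite("pics/c1.png",np.hstack(cs)[...,::-1])
E
```

```text
scene carton ((-226.2840576171875, -542.3348388671875), (3056.68115234375, 3589.26318359375), 73.58927154541016) z -0.00018521753511913097 dot [ 0.551 -0.147  0.038]
blue 96 [0.61  0.137 0.193] ((602.71630859375, 132.35023498535156), (38.27481460571289, 96.43295288085938), 6.350357532501221) 0.13399693231274878 0.21073567554751893
[[0.597, 0.083, 0.174], [0.61, 0.086, 0.19], [0.607, 0.087, 0.188], [0.603, 0.087, 0.185]] [[0.61, 0.18, 0.198], [0.607, 0.18, 0.195], [0.615, 0.181, 0.204], [0.612, 0.181, 0.207]]
zs 0.0019021161021410826 base 2244 ((665.7396240234375, 144.866455078125), (324.15142822265625, 337.60955810546875), 41.80525588989258)
chute 2588 ((651.2511596679688, 133.78756713867188), (242.57131958007812, 101.39688110351562), 4.912766456604004) [0.53  0.078 0.06 ] [0.773 0.187 0.212]
top carton ((542.8687133789062, -156.46206665039062), (141.14173889160156, 57.09968185424805), 20.254600524902344) z 0.029532892750349315 dot [ 0.54  -0.158  0.028]
blue 210 [0.602 0.13  0.185] ((604.16943359375, 130.59173583984375), (60.856605529785156, 98.91988372802734), 5.70195198059082) 0.10335013362857937 0.2103856123902168
[[0.579, 0.079, 0.155], [0.598, 0.081, 0.174], [0.596, 0.081, 0.169], [0.587, 0.081, 0.166]] [[0.597, 0.179, 0.183], [0.613, 0.18, 0.2], [0.606, 0.18, 0.199], [0.609, 0.18, 0.2]]
zs -0.0005258060712522994 base 1059 ((658.903076171875, 135.86297607421875), (335.4747009277344, 325.4903564453125), 1.4675861597061157)
chute 1388 ((647.7531127929688, 135.7793426513672), (241.0728759765625, 100.19278717041016), 6.059473514556885) [0.528 0.079 0.062] [0.769 0.184 0.21 ]
```

View pics/c1.png

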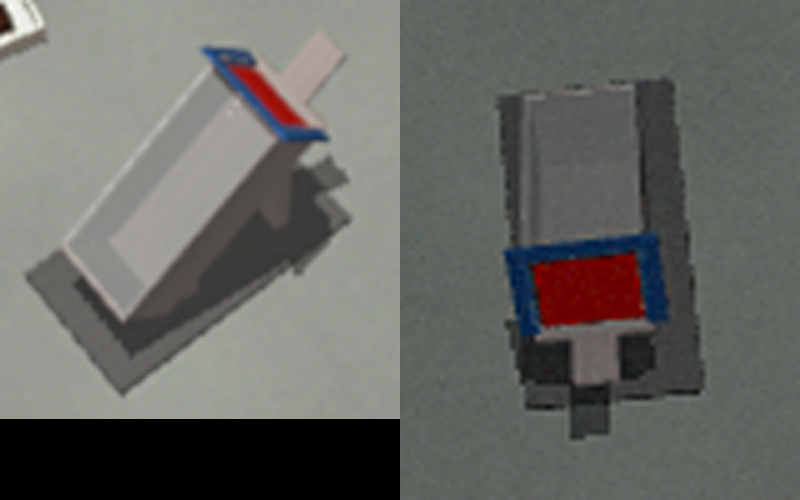

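```bash
cat >> h.py <<'E'
def go(x,y,z,yawdeg):
    s=arm.get_state(); p=np.array(s["eef_pos"]); yw=s["ee_rot"][2]
    c,n=np.cos(yw),np.sin(yw); d=np.array([x,y,z])-p
    sh=np.array([c*d[0]+n*d[1], n*d[0]-c*d[1], -d[2]])
    t=-((yawdeg-np.degrees(yw)+180)%360-180)
    print("t",round(s["t"],2),"tcp",p.round(4),"rot",np.round(s["ee_rot"],3),"F",s["force"].round(1),"w",round(s["width"],4))
    print("  shift mm",(sh*1000).round(1),"turn",round(t,1),"rows",round(np.linalg.norm(sh)/.0625,1))
E
python3 -c "
from h import *
go(.45,.25,.36,20.3); go(.498,-.171,.30,20.3)"
```

```text
t 1.1 tcp [0.1636 0.6548 0.4046] rot [ 3.142 -0.    -0.245] F [-0.2 -0.2 -0.3] w 0.0874
  shift mm [376.  323.4  44.6] turn -34.3 rows 8.0
t 1.1 tcp [0.1636 0.6548 0.4046] rot [ 3.142 -0.    -0.245] F [-0.2 -0.2 -0.3] w 0.0874
  shift mm [524.6 720.2 104.6] turn -34.3 rows 14.4
```

>>> play_rows:
  targets:
    - [[235,202,28,-10],[0,0,0,0]]
  grip: 0

```text
t: 1.35
eef_pos: [0.1673, 0.6477, 0.402]
ee_rot: [3.132, -0.002, -0.238]
force: [0.7, 3.1, 1.7]
width: 0.0874
```

I wrote that row in mm instead of m. The speed limit kept the motion small, and the second row brought the arm back. I'll use metres from here.

>>> play_rows:
  targets:
    - [[0.047,0.04,0.005,-7],[0.094,0.08,0.01,-14],[0.141,0.12,0.016,-21],[0.188,0.16,0.022,-28],[0.235,0.2,0.028,-34.3]]

```text
t: 1.98
eef_pos: [0.3439, 0.4021, 0.3768]
ee_rot: [-3.141, -0.001, 0.358]
force: [1.8, 0.5, 0.5]
width: 0.0878
```

```bash
python3 -c "
from h import *
go(.498,-.171,.28,20.3)"
```

```text
t 1.98 tcp [0.3439 0.4021 0.3768] rot [-3.141e+00 -1.000e-03  3.580e-01] F [1.8 0.5 0.5] w 0.0878
  shift mm [-56.6 590.8  96.8] turn 0.2 rows 9.6
```

>>> play_rows:
  targets:
    - [[-0.005,0.06,0.004,0],[-0.01,0.12,0.008,0],[-0.015,0.18,0.013,0],[-0.02,0.24,0.018,0],[-0.026,0.3,0.024,0]]

```text
t: 2.6
eef_pos: [0.4228, 0.1116, 0.3531]
ee_rot: [-3.141, -0.002, 0.355]
force: [1.5, 0.5, 0.6]
width: 0.0875
```

>>> play_rows:
  targets:
    - [[-0.006,0.058,0.014,0],[-0.012,0.116,0.028,0],[-0.018,0.174,0.042,0],[-0.025,0.232,0.058,0],[-0.03,0.29,0.073,0]]

```text
t: 3.22
eef_pos: [0.4954, -0.171, 0.2795]
ee_rot: [3.141, -0.001, 0.354]
force: [1.1, 1.0, -0.2]
width: 0.0876
```

```bash
python3 - <<'E'
from h import *
go(.498,-.171,.182,20.3)
im,d=cams.grab_frame("scene"); cv2.imwrite("pics/s2.png",cv2.resize(im[120:280,160:360],(800,640))[:600,:,::-1])
E
```

```text
t 3.23 tcp [ 0.4954 -0.171   0.2795] rot [ 3.141e+00 -1.000e-03  3.540e-01] F [ 1.1  1.  -0.2] w 0.0876
  shift mm [ 2.5  0.9 97.5] turn -0.0 rows 1.6
```

View pics/s2.png

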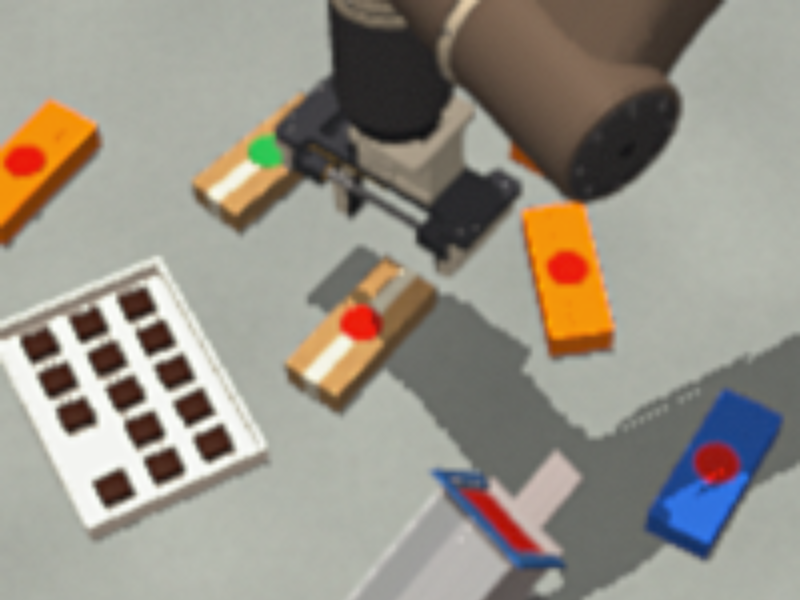

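The open gripper straddles the carton's robot-side end (about (385,280)). Descending to grip.

>>> play_rows:
  targets:
    - [[0.001,0,0.05,0],[0.002,0.001,0.085,0],[0.003,0.001,0.097,0],[0.003,0.001,0.097,0]]

```text
t: 3.78
eef_pos: [0.4985, -0.1687, 0.1826]
ee_rot: [-3.141, 0.001, 0.354]
force: [-0.5, -0.2, 1.5]
width: 0.0876
```

>>> play_rows:
  targets:
    - [[0,0,0,0],[0,0,0,0],[0,0,0,0],[0,0,0,0]]
  grip: 255
  newtons: 25

```text
t: 4.28
eef_pos: [0.4985, -0.169, 0.1834]
ee_rot: [3.141, -0.001, 0.354]
force: [-0.5, 0.2, 4.9]
width: 0.0562
```

>>> play_rows:
  targets:
    - [[0,0,-0.04,0],[0,0,-0.1,0],[0,0,-0.16,0],[0,0,-0.2,0],[0,0,-0.2,0]]

```text
t: 4.9
eef_pos: [0.4986, -0.1689, 0.3861]
ee_rot: [3.139, -0.006, 0.354]
force: [0.2, 1.4, -3.3]
width: 0.0561
```

```bash
cat >> h.py <<'E'
def tilt(n,show=None):
    # red dot / carton points near gripper: fit in vertical plane of tool x
    im,d=cams.grab_frame(n); s=arm.get_state(); p=np.array(s["eef_pos"]); yw=s["ee_rot"][2]
    P=cloud(n,d)-p; hx=P[...,0]*np.cos(yw)+P[...,1]*np.sin(yw); hy=P[...,0]*np.sin(yw)-P[...,1]*np.cos(yw)
    hsv=cv2.cvtColor(im,cv2.COLOR_RGB2HSV)
    m=(abs(hy)<.035)&(hx>-.05)&(hx<.15)&(P[...,2]<-.1)&(P[...,2]>-.3)&(P[...,2]+p[2]>.01)
    r=m&(hsv[...,1]>170)&((hsv[...,0]<6)|(hsv[...,0]>174))&(hsv[...,2]>90)
    b=m&(hsv[...,0]>8)&(hsv[...,0]<22)&(hsv[...,1]>90)
    for k,mm in(("red",r),("brown",b)):
        if mm.sum()>8:
            X=np.c_[hx[mm],P[...,2][mm]]; c=X.mean(0); u,sv,vt=np.linalg.svd(X-c,full_matrices=False)
            print(n,k,mm.sum(),"centre rel tcp (x,z)",c.round(3),"hy",hy[mm].mean().round(3),"angle",np.degrees(np.arctan(vt[0,1]/vt[0,0])).round(1),sv.round(3))
    return im
E
python3 - <<'E'
from h import *
im=tilt("scene"); tilt("top")
cv2.imwrite("pics/s3.png",cv2.resize(im[80:240,160:360],(750,600))[...,::-1])
go(.5,-.2,.38,20.3)
E
```

```text
scene red 79 centre rel tcp (x,z) [ 0.051 -0.149] hy 0.002 angle 3.1 [0.077 0.025]
scene brown 487 centre rel tcp (x,z) [ 0.067 -0.154] hy -0.003 angle -3.4 [0.837 0.158]
t 5.0 tcp [ 0.4976 -0.1687  0.3821] rot [-3.141  0.     0.354] F [-0.2 -0.2 -3.3] w 0.0561
  shift mm [-8.5 30.2  2.1] turn -0.0 rows 0.5
```

View pics/s3.png

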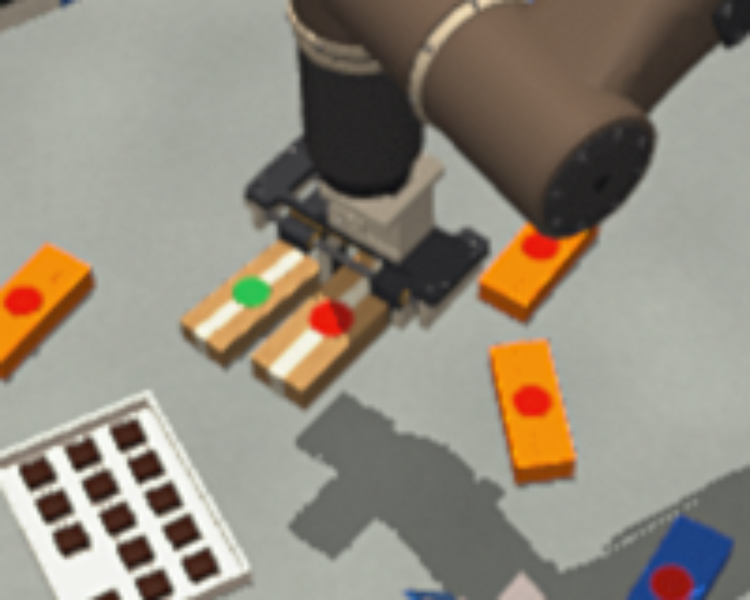

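The carton is held level with its red dot at (330,318), 51 mm ahead of the TCP. I'll ease the grip so it pivots nose-down.

>>> play_rows:
  targets:
    - [[0,0,0,0]]
  newtons: 8

```text
t: 5.12
eef_pos: [0.4977, -0.1688, 0.381]
ee_rot: [-3.14, 0.003, 0.354]
force: [-0.4, 0.6, -2.4]
width: 0.0562
```

```bash
python3 - <<'E'
from h import *
tilt("scene"); print(arm.get_state()["width"],arm.get_state()["force"])
E
```

```text
scene red 89 centre rel tcp (x,z) [ 0.05  -0.168] hy 0.0 angle -14.8 [0.081 0.029]
scene brown 508 centre rel tcp (x,z) [ 0.06  -0.174] hy -0.005 angle -21.1 [0.853 0.181]
0.0557874566684454 [-0.06509883 -0.05858685 -2.23070221]
```

```bash
python3 - <<'E'
from h import *
tilt("scene")
E
```

```text
scene red 91 centre rel tcp (x,z) [ 0.049 -0.175] hy 0.0 angle -26.1 [0.081 0.03 ]
scene brown 495 centre rel tcp (x,z) [ 0.056 -0.182] hy -0.005 angle -28.6 [0.834 0.165]
```

>>> play_rows:
  targets:
    - [[0,0,0,0]]
  newtons: 30

```text
t: 5.35
eef_pos: [0.4982, -0.1689, 0.3817]
ee_rot: [-3.141, 0.002, 0.354]
force: [0.1, -0.7, -1.6]
width: 0.0557
```

```bash
python3 - <<'E'
from h import *
tilt("scene")
E
```

```text
scene red 89 centre rel tcp (x,z) [ 0.047 -0.18 ] hy 0.0 angle -35.7 [0.081 0.031]
scene brown 479 centre rel tcp (x,z) [ 0.054 -0.187] hy -0.005 angle -34.3 [0.809 0.161]
```

>>> play_rows:
  targets:
    - [[0,0,0,0]]
  newtons: 11

```text
t: 5.52
eef_pos: [0.4983, -0.1689, 0.3824]
ee_rot: [-3.141, 0.0, 0.354]
force: [-0.6, -0.2, -2.4]
width: 0.0558
```

```bash
python3 - <<'E'
from h import *
tilt("scene")
E
```

```text
scene red 90 centre rel tcp (x,z) [ 0.048 -0.18 ] hy 0.0 angle -33.6 [0.082 0.033]
scene brown 481 centre rel tcp (x,z) [ 0.054 -0.188] hy -0.005 angle -32.6 [0.808 0.132]
```

>>> play_rows:
  targets:
    - [[0,0,0,0]]
  newtons: 8.5

```text
t: 5.7
eef_pos: [0.4982, -0.1689, 0.3826]
ee_rot: [-3.142, 0.0, 0.354]
force: [-0.0, 0.5, -2.2]
width: 0.056
```

>>> play_rows:
  targets:
    - [[0,0,0,0]]
  newtons: 25

```text
t: 5.82
eef_pos: [0.4982, -0.1689, 0.3827]
ee_rot: [3.142, -0.0, 0.354]
force: [0.2, 0.3, -1.7]
width: 0.0557
```

```bash
python3 - <<'E'
from h import *
tilt("scene")
s=arm.get_state();print(s["moment"])
# approach pose: carton floor line. mouth M, dir yaw 5.7
M=np.array([.574,.128,.150]); y=np.radians(5.7)
def pt(s,n,o=0): 
    h=.778*s+.629*n; return M+np.array([h*np.cos(y),h*np.sin(y),-.629*s+.778*n])
for sg in(-115,-95,-80,-22):
  for n in (20,28): print(sg,n,pt(sg/1000,n/1000).round(4)+[0,0,.159])
E
```

```text
scene red 90 centre rel tcp (x,z) [ 0.048 -0.18 ] hy 0.001 angle -35.6 [0.082 0.031]
scene brown 487 centre rel tcp (x,z) [ 0.054 -0.187] hy -0.004 angle -33.6 [0.823 0.167]
[-0.07451929  0.10269427 -0.02554894]
-115 20 [0.4975 0.1204 0.3969]
-115 28 [0.5025 0.1209 0.4031]
-95 20 [0.513  0.1219 0.3843]
-95 28 [0.518  0.1224 0.3905]
-80 20 [0.5246 0.1231 0.3749]
-80 28 [0.5296 0.1236 0.3811]
-22 20 [0.5695 0.1275 0.3384]
-22 28 [0.5745 0.128  0.3446]
```

```bash
python3 -c "
from h import *
go(.473,.118,.422,5.7)"
```

```text
t 5.88 tcp [ 0.4982 -0.1689  0.3827] rot [ 3.142 -0.     0.354] F [-0.4 -1.4 -2.5] w 0.0555
  shift mm [  75.8 -277.8  -39.3] turn 14.6 rows 4.7
```

>>> play_rows:
  targets:
    - [[0.012,-0.05,-0.03,3],[0.03,-0.108,-0.039,6],[0.048,-0.166,-0.039,9],[0.064,-0.224,-0.039,12],[0.074,-0.268,-0.039,14.6]]

```text
t: 6.5
eef_pos: [0.4742, 0.1103, 0.422]
ee_rot: [-3.141, -0.001, 0.099]
force: [0.7, 0.3, -1.4]
width: 0.0556
```

>>> play_rows:
  targets:
    - [[0,-0.005,0,0],[0,-0.008,0,0]]

```text
t: 6.75
eef_pos: [0.4738, 0.1163, 0.4216]
ee_rot: [3.141, 0.0, 0.1]
force: [-0.6, -0.0, -2.2]
width: 0.0562
```

```bash
python3 - <<'E'
from h import *
go(.473,.118,.422,5.7); go(.5684,.1274,.3418,5.7)
im=tilt("scene"); tilt("top")
cv2.imwrite("pics/s4.png",cv2.resize(im[150:310,200:400],(750,600))[...,::-1])
E
```

```text
t 6.75 tcp [0.4738 0.1163 0.4216] rot [3.141 0.    0.1  ] F [-0.6 -0.  -2.2] w 0.0562
  shift mm [-0.6 -1.7 -0.4] turn 0.0 rows 0.0
t 6.75 tcp [0.4738 0.1163 0.4216] rot [3.141 0.    0.1  ] F [-0.6 -0.  -2.2] w 0.0562
  shift mm [95.2 -1.6 79.8] turn 0.0 rows 2.0
scene red 188 centre rel tcp (x,z) [ 0.079 -0.208] hy -0.0 angle -41.7 [0.695 0.109]
scene brown 575 centre rel tcp (x,z) [ 0.056 -0.188] hy -0.004 angle -34.3 [0.885 0.195]
top red 16 centre rel tcp (x,z) [ 0.129 -0.242] hy 0.027 angle 54.8 [0.038 0.009]
top brown 44 centre rel tcp (x,z) [-0.024 -0.161] hy 0.002 angle 75.9 [0.08  0.044]
```

View pics/s4.png

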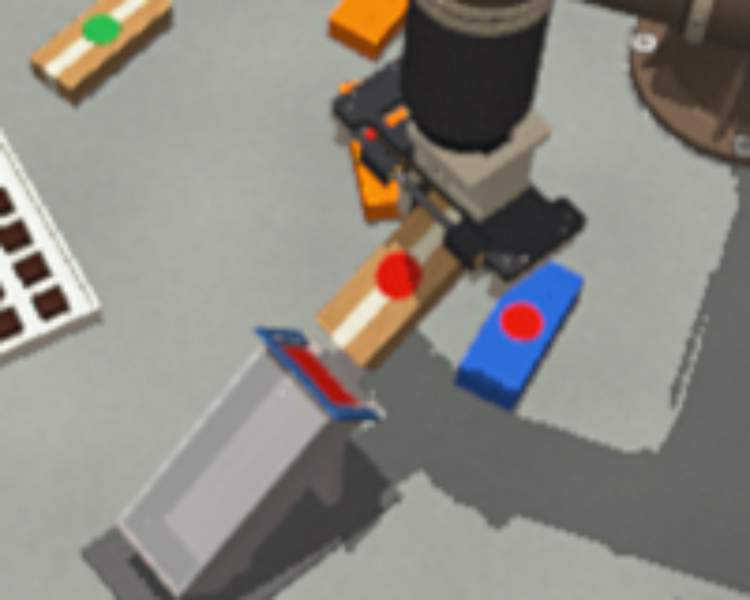

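The tilted carton (dot at (398,275)) is lined up with the flap (about (318,375)). I'm sliding it in along the slope.

>>> play_rows:
  targets:
    - [[0.01,-0.001,0.008,0],[0.02,-0.001,0.016,0],[0.03,-0.001,0.025,0],[0.04,-0.001,0.033,0],[0.05,-0.001,0.041,0]]

```text
t: 7.48
eef_pos: [0.5232, 0.1214, 0.3787]
ee_rot: [3.14, 0.005, 0.098]
force: [-5.8, -0.1, -1.1]
width: 0.0557
```

>>> play_rows:
  targets:
    - [[0.01,0,0.008,0],[0.02,0,0.016,0],[0.03,0,0.025,0],[0.03,0,0.025,0]]

```text
t: 7.98
eef_pos: [0.5558, 0.1253, 0.3552]
ee_rot: [3.141, -0.003, 0.099]
force: [7.8, -1.3, -3.4]
width: 0.0557
```

```bash
python3 - <<'E'
from h import *
go(.5684,.1274,.3418,5.7)
tilt("scene")
E
```

```text
t 7.97 tcp [0.5558 0.1253 0.3552] rot [ 3.141e+00 -3.000e-03  9.900e-02] F [ 7.8 -1.3 -3.4] w 0.0557
  shift mm [12.8 -0.9 13.4] turn -0.0 rows 0.3
scene red 57 centre rel tcp (x,z) [ 0.04 -0.18] hy -0.0 angle 65.2 [0.05  0.035]
scene brown 182 centre rel tcp (x,z) [ 0.025 -0.172] hy -0.001 angle -47.5 [0.199 0.074]
```

>>> play_rows:
  targets:
    - [[0.007,0,0.005,0],[0.013,0,0.011,0],[0.013,0,0.012,0],[0.013,0,0.012,0]]

```text
t: 8.52
eef_pos: [0.5683, 0.1265, 0.3449]
ee_rot: [-3.141, -0.005, 0.1]
force: [4.4, -0.7, 6.2]
width: 0.0561
```

```bash
python3 - <<'E'
from h import *
tilt("scene")
im,d=cams.grab_frame("scene")
cv2.imwrite("pics/s5.png",cv2.resize(im[180:320,200:375],(750,600))[...,::-1])
E
```

```text
scene brown 131 centre rel tcp (x,z) [ 0.02  -0.166] hy 0.002 angle -43.1 [0.133 0.075]
```

View pics/s5.png

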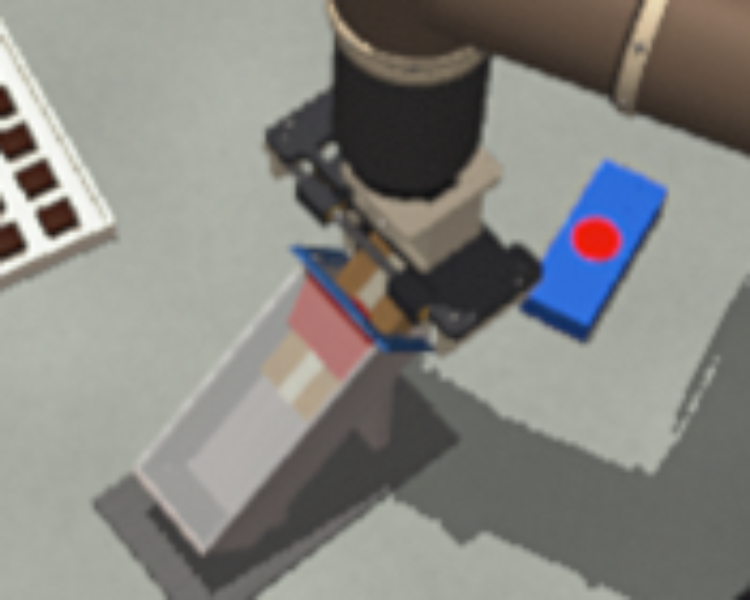

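The nose is through the flap: the flap rests on the carton (about (335,310)) and the nose is visible inside at (300,380). Releasing and rising.

>>> play_rows:
  targets:
    - [[0,0,0,0],[0,0,0,0],[0,0,0,0]]
  grip: 0

```text
t: 9.0
eef_pos: [0.5663, 0.1263, 0.3431]
ee_rot: [3.141, 0.001, 0.099]
force: [-0.1, 0.7, 0.4]
width: 0.0802
```

>>> play_rows:
  targets:
    - [[-0.003,0,-0.02,0],[-0.01,0,-0.06,0],[-0.03,0,-0.1,0],[-0.07,0,-0.1,0],[-0.07,0,-0.1,0]]

```text
t: 9.62
eef_pos: [0.4948, 0.1189, 0.4446]
ee_rot: [-3.14, -0.001, 0.1]
force: [0.1, 0.1, 0.3]
width: 0.088
```

```bash
python3 - <<'E'
from h import *
go(.5,.12,.4,5.7)
M=np.array([.574,.128,.150]); y=np.radians(5.7)
ex=np.array([.778*np.cos(y),.778*np.sin(y),-.629]); ez=np.array([.629*np.cos(y),.629*np.sin(y),.778]); ey=np.cross(ez,ex)
for n in("scene","top"):
    im,d=cams.grab_frame(n); np.savez(n+"1.npz",im=im,d=d); P=cloud(n,d)-M; s,l,z=P@ex,P@ey,P@ez
    hsv=cv2.cvtColor(im,cv2.COLOR_RGB2HSV)
    m=(abs(l)<.04)&(s>-.09)&(s<0.)&(z>.005)&(z<.06)&(hsv[...,0]<25)&(hsv[...,1]>30)
    if m.sum(): print(n,m.sum(),"s",np.percentile(s[m],[1,50,99]).round(3),"l",l[m].min().round(3),l[m].max().round(3),"n",np.percentile(z[m],[5,50,95]).round(3), "slope",np.polyfit(s[m],z[m],1).round(3))
im=np.load("scene1.npz")["im"]
cv2.imwrite("pics/s6.png",cv2.resize(im[180:320,200:375],(750,600))[...,::-1])
E
```

```text
t 9.62 tcp [0.4948 0.1189 0.4446] rot [-3.14e+00 -1.00e-03  1.00e-01] F [0.1 0.1 0.3] w 0.088
  shift mm [ 5.3 -0.6 44.6] turn 0.0 rows 0.7
scene 320 s [-0.048 -0.028 -0.001] l -0.034 0.035 n [0.01  0.03  0.036] slope [0.151 0.032]
```

View pics/s6.png

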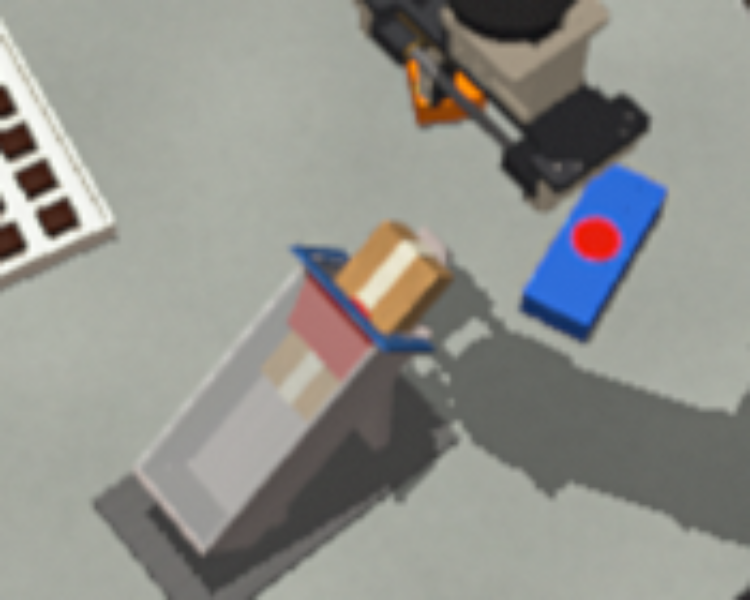

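The carton lies flat in the mouth, rear end at s ≈ −46 mm and centred. A vertical finger can't push it fully home because the frame gets in the way. I'll test whether the arm's reach limit lets the tool tilt outward, and close the fingers on the way.

>>> play_rows:
  targets:
    - [[0.06,0,-0.01,0],[0.12,0,-0.02,0],[0.18,0,-0.02,0],[0.24,0,-0.02,0],[0.3,0,-0.02,0]]
  grip: 255
  newtons: 60

```text
t: 10.35
eef_pos: [0.7981, 0.149, 0.4618]
ee_rot: [3.141, 0.001, 0.099]
force: [0.2, 1.0, 0.2]
width: 0.0431
```

>>> play_rows:
  targets:
    - [[0.06,0,0,0],[0.12,0,0,0],[0.16,0,0,0]]

```text
t: 10.72
eef_pos: [0.9495, 0.1636, 0.4591]
ee_rot: [3.141, -0.001, 0.098]
force: [2.7, 0.7, 1.2]
width: 0.0133
```

```bash
python3 -c "
from h import *
go(.54,.13,.4,5.7);print(arm.get_state()['q'].round(3))"
```

```text
t 10.72 tcp [0.9495 0.1636 0.4591] rot [ 3.141e+00 -1.000e-03  9.800e-02] F [2.7 0.7 1.2] w 0.0133
  shift mm [-410.9   -6.7   59.1] turn -0.1 rows 6.6
[ 3.710e-01  9.700e-01  1.232e+00  1.000e-03 -1.832e+00  1.298e+00]
```

>>> play_rows:
  targets:
    - [[0.05,0,0,0],[0.08,0,0,0]]

```text
t: 10.98
eef_pos: [0.9723, 0.1636, 0.4354]
ee_rot: [3.139, -0.048, 0.099]
force: [-1.3, 0.5, -0.1]
width: 0.0007
```

```bash
python3 -c "
from h import *
go(.54,.13,.4,5.7);print(arm.get_state()['q'].round(3))"
```

```text
t 10.97 tcp [0.9723 0.1636 0.4354] rot [ 3.139 -0.048  0.099] F [-1.3  0.5 -0.1] w 0.0007
  shift mm [-433.5   -9.2   35.4] turn -0.0 rows 7.0
[ 0.366  1.006  1.249  0.016 -1.768  1.307]
```

>>> play_rows:
  targets:
    - [[-0.06,0,0,0],[-0.12,0,0,0],[-0.12,0,0,0]]

```text
t: 11.35
eef_pos: [0.8484, 0.1512, 0.44]
ee_rot: [3.141, -0.059, 0.1]
force: [0.1, -0.4, 2.0]
width: 0.0003
```

```bash
python3 -c "
from h import *
go(.54,.13,.4,5.7);print(arm.get_state()['q'].round(3))"
```

```text
t 11.35 tcp [0.8484 0.1512 0.44  ] rot [ 3.141 -0.059  0.1  ] F [ 0.1 -0.4  2. ] w 0.0003
  shift mm [-309.    -9.6   40. ] turn 0.0 rows 5.0
[ 0.405  0.654  0.567  0.018 -1.428  1.263]
```

The tilt persists: after the reach limit the tool kept a pitch of −0.059, tips outward. I'll accumulate more of it.

>>> play_rows:
  targets:
    - [[0.06,0,0,0],[0.12,0,0,0],[0.18,0,0,0],[0.24,0,0,0],[0.3,0,0,0]]

```text
t: 11.98
eef_pos: [0.9955, 0.1615, 0.4146]
ee_rot: [3.139, -0.109, 0.099]
force: [0.2, 0.9, 3.6]
width: 0.0004
```

```bash
cat >> h.py <<'E'
def go2(p,Rt=None):
    s=arm.get_state(); R=Ro.from_euler('xyz',s["ee_rot"]).as_matrix(); e=np.array(s["eef_pos"])
    print("t",round(s["t"],2),"tcp",e.round(4),"rot",np.round(s["ee_rot"],3),"F",s["force"].round(1),"w",round(s["width"],4),"q",s["q"].round(2))
    sh=R.T@(np.array(p)-e); print("  shift mm",(sh*1000).round(1),"rows",round(np.linalg.norm(sh)/.0625,1))
E
python3 -c "
from h import *
go2([.54,.13,.45])"
```

```text
t 11.97 tcp [0.9955 0.1615 0.4146] rot [ 3.139 -0.109  0.099] F [0.2 0.9 3.6] w 0.0004 q [ 0.36  1.03  1.25  0.03 -1.68  1.32]
  shift mm [-449.8  -13.6  -85.1] rows 7.3
```

>>> play_rows:
  targets:
    - [[0.06,0,0,0],[0.12,0,0,0],[0.18,0,0,0],[0.24,0,0,0],[0.3,0,0,0]]

```text
t: 12.6
eef_pos: [1.0226, 0.1579, 0.3748]
ee_rot: [3.136, -0.157, 0.099]
force: [-0.3, 0.4, 0.4]
width: 0.0007
```

>>> play_rows:
  targets:
    - [[0.04,0,-0.045,0],[0.08,0,-0.09,0],[0.12,0,-0.135,0],[0.16,0,-0.18,0],[0.2,0,-0.225,0]]

```text
t: 13.22
eef_pos: [0.9875, 0.1504, 0.4839]
ee_rot: [3.133, -0.21, 0.1]
force: [0.6, 0.8, -0.2]
width: 0.0
```

```bash
python3 -c "
from h import *
go2([.54,.13,.45])"
```

```text
t 13.22 tcp [0.9875 0.1504 0.4839] rot [ 3.133 -0.21   0.1  ] F [ 0.6  0.8 -0.2] w 0.0 q [ 0.36  0.97  1.25  0.06 -1.65  1.32]
  shift mm [-444.6  -23.8  -60.2] rows 7.2
```

>>> play_rows:
  targets:
    - [[0.06,0,-0.01,0],[0.12,0,-0.02,0],[0.18,0,-0.03,0],[0.24,0,-0.04,0],[0.3,0,-0.05,0]]

```text
t: 13.85
eef_pos: [1.0033, 0.1477, 0.4769]
ee_rot: [3.129, -0.262, 0.1]
force: [0.0, -0.6, 0.1]
width: 0.0005
```

>>> play_rows:
  targets:
    - [[0.06,0,-0.01,0],[0.12,0,-0.02,0],[0.18,0,-0.03,0],[0.24,0,-0.04,0],[0.3,0,-0.05,0]]

```text
t: 14.48
eef_pos: [1.0142, 0.1455, 0.4812]
ee_rot: [3.126, -0.317, 0.101]
force: [-0.2, -0.1, 0.8]
width: 0.0003
```

>>> play_rows:
  targets:
    - [[0.06,0,-0.01,0],[0.12,0,-0.02,0],[0.18,0,-0.03,0],[0.24,0,-0.04,0],[0.3,0,-0.05,0]]

```text
t: 15.1
eef_pos: [1.0217, 0.1439, 0.4923]
ee_rot: [3.122, -0.371, 0.102]
force: [0.0, 0.1, -0.0]
width: 0.0005
```

```bash
python3 -c "
from h import *
go2([.54,.13,.45])"
```

```text
t 15.1 tcp [1.0217 0.1439 0.4923] rot [ 3.122 -0.371  0.102] F [ 0.   0.1 -0. ] w 0.0005 q [ 0.35  0.98  1.25  0.11 -1.49  1.33]
  shift mm [-463.2  -32.7 -135.5] rows 7.7
```

>>> play_rows:
  targets:
    - [[0.06,0,0.01,0],[0.12,0,0.02,0],[0.18,0,0.03,0],[0.24,0,0.04,0],[0.3,0,0.05,0]]

```text
t: 15.72
eef_pos: [1.0505, 0.1441, 0.459]
ee_rot: [3.118, -0.426, 0.104]
force: [-0.8, -0.1, 1.0]
width: 0.0002
```

>>> play_rows:
  targets:
    - [[0.06,0,0.01,0],[0.12,0,0.02,0],[0.18,0,0.03,0],[0.24,0,0.04,0],[0.3,0,0.05,0]]

```text
t: 16.35
eef_pos: [1.0723, 0.1442, 0.438]
ee_rot: [3.114, -0.481, 0.105]
force: [-0.1, 0.3, 1.4]
width: 0.0004
```

>>> play_rows:
  targets:
    - [[0.06,0,0.01,0],[0.12,0,0.02,0],[0.18,0,0.03,0],[0.24,0,0.04,0],[0.3,0,0.05,0]]

```text
t: 16.98
eef_pos: [1.0891, 0.1444, 0.4272]
ee_rot: [3.109, -0.535, 0.107]
force: [0.3, 0.3, -1.0]
width: 0.0001
```

>>> play_rows:
  targets:
    - [[0.06,0,0.01,0],[0.12,0,0.02,0],[0.18,0,0.03,0],[0.24,0,0.04,0],[0.3,0,0.05,0]]

```text
t: 17.6
eef_pos: [1.1017, 0.1447, 0.426]
ee_rot: [3.103, -0.589, 0.109]
force: [0.4, 0.1, -0.0]
width: 0.0003
```

```bash
python3 -c "
from h import *
go2([.54,.13,.45])"
```

```text
t 17.6 tcp [1.1017 0.1447 0.426 ] rot [ 3.103 -0.589  0.109] F [ 0.4  0.1 -0. ] w 0.0003 q [ 0.33  1.08  1.25  0.17 -1.17  1.32]
  shift mm [-452.3  -33.9 -332.5] rows 9.0
```

```bash
cat >> h.py <<'E'
M=np.array([.574,.128,.150]); Y=np.radians(5.7)
ex=np.array([.778*np.cos(Y),.778*np.sin(Y),-.629]); ez=np.array([.629*np.cos(Y),.629*np.sin(Y),.778]); ey=np.cross(ez,ex)
def tcp_for(s,n,l=0):
    R=Ro.from_euler('xyz',arm.get_state()["ee_rot"]).as_matrix()
    return M+s*ex+n*ez+l*ey-R@[.0095,0,.1781]
def where():
    st=arm.get_state(); R=Ro.from_euler('xyz',st["ee_rot"]).as_matrix(); v=np.array(st["eef_pos"])+R@[.0095,0,.1781]-M
    f=st["force"]
    print("tip s,l,n mm",(np.array([v@ex,v@ey,v@ez])*1000).round(1),"F s,l,n",np.array([f@ex,f@ey,f@ez]).round(1),"axis in s,l,n",np.array([R[:,2]@ex,R[:,2]@ey,R[:,2]@ez]).round(3))
E
python3 -c "
from h import *
where(); p=tcp_for(-.08,.035); print(p)
go2([.8,.13,.55]);go2(p)"
```

```text
tip s,l,n mm [409.1 -41.6 502.3] F s,l,n [0.3 0.  0.2] axis in s,l,n [ 0.955 -0.033 -0.297]
[0.42710704 0.11915622 0.37025889]
t 17.6 tcp [1.1017 0.1447 0.426 ] rot [ 3.103 -0.589  0.109] F [ 0.4  0.1 -0. ] w 0.0003 q [ 0.33  1.08  1.25  0.17 -1.17  1.32]
  shift mm [-181.9   -7.9 -271.1] rows 5.2
t 17.6 tcp [1.1017 0.1447 0.426 ] rot [ 3.103 -0.589  0.109] F [ 0.4  0.1 -0. ] w 0.0003 q [ 0.33  1.08  1.25  0.17 -1.17  1.32]
  shift mm [-590.9  -35.6 -329.3] rows 10.8
```

>>> play_rows:
  targets:
    - [[-0.05,-0.003,-0.028,0],[-0.1,-0.006,-0.056,0],[-0.15,-0.009,-0.084,0],[-0.2,-0.012,-0.112,0],[-0.25,-0.015,-0.14,0]]

```text
t: 18.23
eef_pos: [0.8499, 0.1351, 0.4067]
ee_rot: [3.104, -0.59, 0.109]
force: [0.5, 0.2, 1.6]
width: 0.0002
```

>>> play_rows:
  targets:
    - [[-0.05,-0.003,-0.028,0],[-0.1,-0.006,-0.056,0],[-0.15,-0.009,-0.084,0],[-0.2,-0.012,-0.112,0],[-0.25,-0.015,-0.14,0]]

```text
t: 18.85
eef_pos: [0.5643, 0.1244, 0.3832]
ee_rot: [3.104, -0.59, 0.11]
force: [0.1, 0.7, 0.3]
width: 0.0006
```

```bash
python3 -c "
from h import *
where(); p=tcp_for(-.07,.024); print(p)
go2(p)"
```

```text
tip s,l,n mm [ 18.4  -8.3 131.5] F s,l,n [-0.1  0.7  0.3] axis in s,l,n [ 0.955 -0.032 -0.296]
[0.4278014  0.11912377 0.35528509]
t 18.85 tcp [0.5643 0.1244 0.3832] rot [ 3.104 -0.59   0.11 ] F [0.1 0.7 0.3] w 0.0006 q [ 0.48  0.06 -0.81  1.01 -0.28  0.27]
  shift mm [-128.8   -7.6  -52.9] rows 2.2
```

>>> play_rows:
  targets:
    - [[-0.025,-0.001,-0.01,0],[-0.05,-0.003,-0.02,0],[-0.07,-0.004,-0.035,0],[-0.09,-0.005,-0.05,0]]

```text
t: 19.35
eef_pos: [0.463, 0.1197, 0.3749]
ee_rot: [3.103, -0.59, 0.109]
force: [-0.5, -0.1, -0.6]
width: 0.0002
```

```bash
python3 -c "
from h import *
where(); p=tcp_for(-.07,.024); print(p)
go2(p);go2(tcp_for(-.055,.024))"
```

```text
tip s,l,n mm [-55.1  -3.1  61.3] F s,l,n [-0.1 -0.1 -0.8] axis in s,l,n [ 0.955 -0.033 -0.296]
[0.42777606 0.11924885 0.35527036]
t 19.35 tcp [0.463  0.1197 0.3749] rot [ 3.103 -0.59   0.109] F [-0.5 -0.1 -0.6] w 0.0002 q [ 0.55 -0.1  -1.    1.11 -0.31  0.1 ]
  shift mm [-40.   -3.3  -3.4] rows 0.6
t 19.35 tcp [0.463  0.1197 0.3749] rot [ 3.103 -0.59   0.109] F [-0.5 -0.1 -0.6] w 0.0002 q [ 0.55 -0.1  -1.    1.11 -0.31  0.1 ]
  shift mm [-35.6  -3.7  11. ] rows 0.6
```

>>> play_rows:
  targets:
    - [[-0.012,-0.001,0.003,0],[-0.024,-0.002,0.006,0],[-0.036,-0.003,0.009,0],[-0.036,-0.003,0.009,0]]

```text
t: 19.85
eef_pos: [0.4508, 0.1234, 0.3648]
ee_rot: [3.103, -0.562, 0.109]
force: [1.1, 0.4, 0.4]
width: 0.0003
```

```bash
python3 -c "
from h import *
where(); go2(tcp_for(-.055,.024))"
```

```text
tip s,l,n mm [-59.2   1.8  41.3] F s,l,n [0.6 0.3 1. ] axis in s,l,n [ 0.947 -0.033 -0.322]
t 19.85 tcp [0.4508 0.1234 0.3648] rot [ 3.103 -0.562  0.109] F [1.1 0.4 0.4] w 0.0003 q [ 0.6  -0.11 -1.02  1.05 -0.34  0.12]
  shift mm [-15.1   1.4   9.5] rows 0.3
```

>>> play_rows:
  targets:
    - [[-0.01,0.001,0.004,0],[-0.02,0.002,0.008,0],[-0.026,0.003,0.012,0]]

```text
t: 20.23
eef_pos: [0.4464, 0.1204, 0.3578]
ee_rot: [3.105, -0.539, 0.107]
force: [0.6, 0.5, -1.2]
width: 0.0005
```

```bash
python3 -c "
from h import *
where(); go2(tcp_for(-.055,.022));go2(tcp_for(.0,.022));go2(tcp_for(.048,.024))"
```

```text
tip s,l,n mm [-59.6  -0.7  28.9] F s,l,n [ 1.3  0.4 -0.5] axis in s,l,n [ 0.939 -0.033 -0.344]
t 20.23 tcp [0.4464 0.1204 0.3578] rot [ 3.105 -0.539  0.107] F [ 0.6  0.5 -1.2] w 0.0005 q [ 0.62 -0.11 -1.02  0.99 -0.35  0.15]
  shift mm [-4.9 -1.   6.6] rows 0.1
t 20.23 tcp [0.4464 0.1204 0.3578] rot [ 3.105 -0.539  0.107] F [ 0.6  0.5 -1.2] w 0.0005 q [ 0.62 -0.11 -1.02  0.99 -0.35  0.15]
  shift mm [14.  -2.6 58.3] rows 1.0
t 20.23 tcp [0.4464 0.1204 0.3578] rot [ 3.105 -0.539  0.107] F [ 0.6  0.5 -1.2] w 0.0005 q [ 0.62 -0.11 -1.02  0.99 -0.35  0.15]
  shift mm [ 32.5  -3.9 102.6] rows 1.7
```

>>> play_rows:
  targets:
    - [[-0.006,-0.001,0.006,0],[-0.004,-0.001,0.012,0],[0.002,-0.002,0.027,0],[0.008,-0.002,0.043,0],[0.014,-0.003,0.058,0]]

```text
t: 20.85
eef_pos: [0.4956, 0.1286, 0.3229]
ee_rot: [3.104, -0.527, 0.107]
force: [-1.2, 0.9, 5.6]
width: 0.0001
```

```bash
python3 - <<'E'
from h import *
where(); go2(tcp_for(.02,.022));go2(tcp_for(.05,.024))
im,d=cams.grab_frame("scene")
cv2.imwrite("pics/s7.png",cv2.resize(im[180:320,200:375],(750,600))[...,::-1])
E
```

```text
tip s,l,n mm [ 0.4  2.4 31. ] F s,l,n [-4.3  1.   3.7] axis in s,l,n [ 0.934 -0.034 -0.356]
t 20.85 tcp [0.4956 0.1286 0.3229] rot [ 3.104 -0.527  0.107] F [-1.2  0.9  5.6] w 0.0001 q [ 0.38  0.03 -1.02  1.42 -0.17 -0.08]
  shift mm [-1.4  1.6 21.6] rows 0.3
t 20.85 tcp [0.4956 0.1286 0.3229] rot [ 3.104 -0.527  0.107] F [-1.2  0.9  5.6] w 0.0001 q [ 0.38  0.03 -1.02  1.42 -0.17 -0.08]
  shift mm [11.2  0.8 48.9] rows 0.8
```

View pics/s7.png

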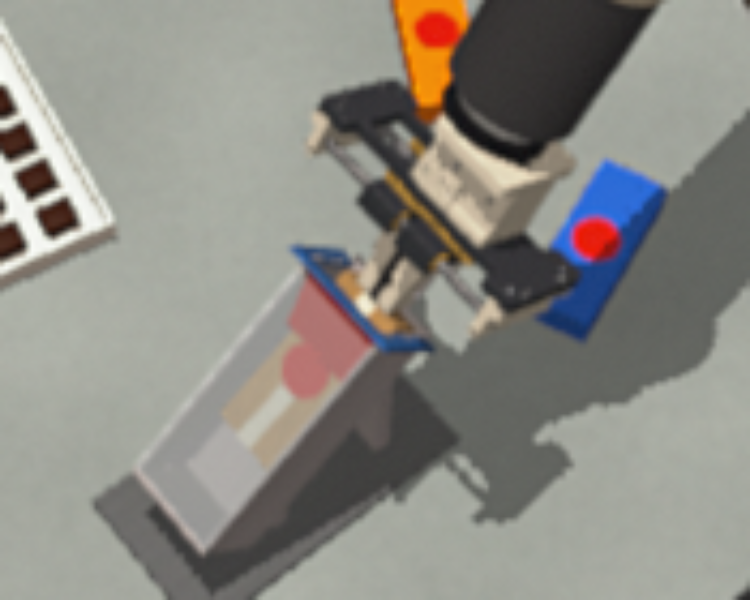

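```bash
cat >> h.py <<'E'
def s_of(u,v,n=.03):
    K,t,R=cam("scene"); r=R@np.linalg.inv(K)@[u,v,1]; k=((M+n*ez-t)@ez)/(r@ez); q=t+k*r-M
    return np.array([q@ex,q@ey]).round(4)
E
python3 - <<'E'
from h import *
for c in((305,370),(245,440),(225,410),(268,467),(352,283),(400,330)): print(c,s_of(200+c[0]*175/750,180+c[1]*140/600))
where()
E
```

```text
(305, 370) [ 0.0703 -0.0009]
(245, 440) [ 0.1382 -0.0015]
(225, 410) [ 0.1349 -0.0276]
(268, 467) [0.1383 0.0244]
(352, 283) [ 0.0026 -0.0156]
(400, 330) [0.0003 0.033 ]
tip s,l,n mm [ 1.8  3.1 30.7] F s,l,n [0.9 0.2 1.8] axis in s,l,n [ 0.934 -0.034 -0.357]
```

The carton is well in (nose near s = 138 mm, rear about −2), but the fingertip has ridden up to the carton's top edge (n ≈ 31). Back off slightly, lower, then look at the pose.

>>> play_rows:
  targets:
    - [[-0.004,0,-0.01,0],[-0.013,0,-0.01,0],[-0.018,0,-0.01,0]]

```text
t: 21.28
eef_pos: [0.4791, 0.1276, 0.3295]
ee_rot: [3.103, -0.518, 0.106]
force: [-0.2, -0.3, -0.9]
width: 0.0007
```

```bash
python3 - <<'E'
from h import *
where(); go2(tcp_for(-.004,.02));go2(tcp_for(.05,.022))
E
```

```text
tip s,l,n mm [-17.1   2.8  24.2] F s,l,n [ 0.4 -0.3 -0.9] axis in s,l,n [ 0.931 -0.035 -0.364]
t 21.27 tcp [0.4791 0.1276 0.3295] rot [ 3.103 -0.518  0.106] F [-0.2 -0.3 -0.9] w 0.0007 q [ 0.49 -0.01 -1.02  1.2  -0.24  0.04]
  shift mm [ 0.9  2.3 13.8] rows 0.2
t 21.27 tcp [0.4791 0.1276 0.3295] rot [ 3.103 -0.518  0.106] F [-0.2 -0.3 -0.9] w 0.0007 q [ 0.49 -0.01 -1.02  1.2  -0.24  0.04]
  shift mm [22.4  0.7 63.4] rows 1.1
```

>>> play_rows:
  targets:
    - [[-0.004,0.001,0.005,0],[-0.007,0.002,0.01,0],[-0.007,0.002,0.01,0]]

```text
t: 21.65
eef_pos: [0.4831, 0.1262, 0.3233]
ee_rot: [3.102, -0.508, 0.105]
force: [0.7, -0.2, 0.5]
width: 0.0002
```

```bash
python3 - <<'E'
from h import *
where(); go2(tcp_for(.02,.018));go2(tcp_for(.05,.022))
E
```

```text
tip s,l,n mm [-10.8   0.8  20.2] F s,l,n [ 0.2 -0.3  0.8] axis in s,l,n [ 0.928 -0.036 -0.373]
t 21.65 tcp [0.4831 0.1262 0.3233] rot [ 3.102 -0.508  0.105] F [ 0.7 -0.2  0.5] w 0.0002 q [ 0.48  0.01 -1.02  1.22 -0.23  0.03]
  shift mm [ 9.5 -0.2 29.4] rows 0.5
t 21.65 tcp [0.4831 0.1262 0.3233] rot [ 3.102 -0.508  0.105] F [ 0.7 -0.2  0.5] w 0.0002 q [ 0.48  0.01 -1.02  1.22 -0.23  0.03]
  shift mm [24.4 -1.1 55.7] rows 1.0
```

>>> play_rows:
  targets:
    - [[0.001,0,0.008,0],[0.003,0,0.015,0],[0.005,0,0.022,0],[0.007,0,0.03,0]]

```text
t: 22.15
eef_pos: [0.5059, 0.1284, 0.3034]
ee_rot: [3.105, -0.506, 0.102]
force: [-11.7, 49.4, 8.8]
width: 0.0003
```

```bash
python3 - <<'E'
from h import *
where(); go2(tcp_for(.035,.019));go2(tcp_for(.052,.021))
E
```

```text
tip s,l,n mm [19.5  1.  18.8] F s,l,n [-10.8  50.3   2.6] axis in s,l,n [ 0.927 -0.035 -0.375]
t 22.15 tcp [0.5059 0.1284 0.3034] rot [ 3.105 -0.506  0.102] F [-11.7  49.4   8.8] w 0.0003 q [ 0.26  0.07 -1.02  1.67 -0.11 -0.23]
  shift mm [ 6.1  0.5 14.4] rows 0.2
t 22.15 tcp [0.5059 0.1284 0.3034] rot [ 3.105 -0.506  0.102] F [-11.7  49.4   8.8] w 0.0003 q [ 0.26  0.07 -1.02  1.67 -0.11 -0.23]
  shift mm [14.3 -0.  29.4] rows 0.5
```

```bash
python3 - <<'E'
from h import *
im,d=cams.grab_frame("scene"); where(); s=arm.get_state(); print(s["force"].round(1),s["moment"].round(2),s["qd"].round(2),s["q"].round(3))
cv2.imwrite("pics/s8.png",cv2.resize(im[180:320,200:375],(750,600))[...,::-1])
E
```

```text
tip s,l,n mm [20.4 -3.3 17.7] F s,l,n [  2.8 -12.9   2. ] axis in s,l,n [ 0.926 -0.036 -0.378]
[  4.7 -12.5  -0.2] [-1.57  0.95 -0.97] [ 0.04 -0.01 -0.01  0.01 -0.07  0.17] [ 0.25   0.072 -1.015  1.659 -0.109 -0.238]
```

View pics/s8.png

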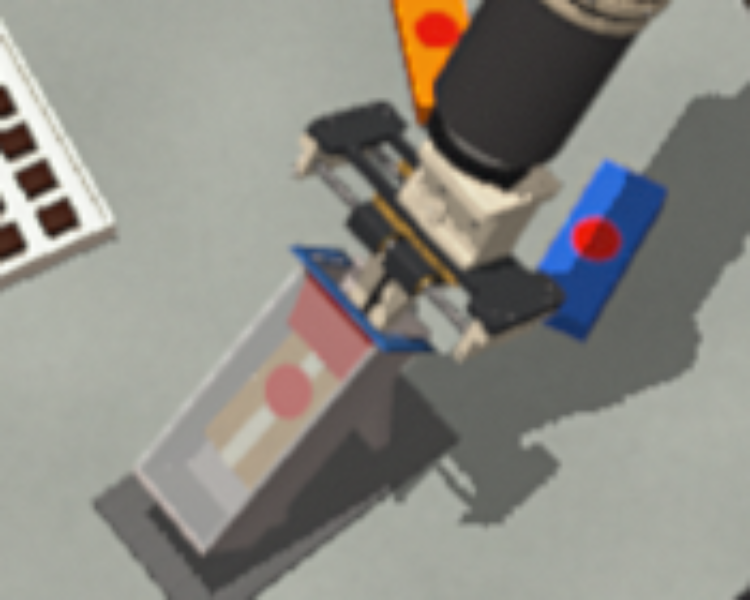

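The 50 N sideways was a transient as wrist joint 4 met its limit. It has already fallen off. The carton's dot is now at (290,390) and its rear is about 20 mm inside. Continuing gently.

>>> play_rows:
  targets:
    - [[0.001,0,0.002,0],[0.002,0,0.004,0],[0.003,0,0.006,0],[0.004,0,0.008,0],[0.005,0,0.01,0]]

```text
t: 22.82
eef_pos: [0.5154, 0.13, 0.2999]
ee_rot: [3.101, -0.501, 0.107]
force: [-2.5, 0.6, 0.3]
width: 0.0001
```

```bash
python3 - <<'E'
from h import *
where(); go2(tcp_for(.035,.02));go2(tcp_for(.05,.022))
E
```

```text
tip s,l,n mm [28.8  1.3 21.3] F s,l,n [-2.1  0.8 -1.3] axis in s,l,n [ 0.925 -0.037 -0.38 ]
t 22.82 tcp [0.5154 0.13   0.2999] rot [ 3.101 -0.501  0.107] F [-2.5  0.6  0.3] w 0.0001 q [ 0.25  0.09 -1.    1.67 -0.11 -0.23]
  shift mm [1.2 1.1 6.3] rows 0.1
t 22.82 tcp [0.5154 0.13   0.2999] rot [ 3.101 -0.501  0.107] F [-2.5  0.6  0.3] w 0.0001 q [ 0.25  0.09 -1.    1.67 -0.11 -0.23]
  shift mm [ 8.7  0.6 19.4] rows 0.3
```

>>> play_rows:
  targets:
    - [[0.001,0,0.003,0],[0.003,0.001,0.006,0],[0.004,0.001,0.009,0],[0.005,0.001,0.012,0],[0.006,0.001,0.014,0]]

```text
t: 23.45
eef_pos: [0.5289, 0.1302, 0.2951]
ee_rot: [3.1, -0.494, 0.105]
force: [-1.5, -1.1, 0.2]
width: 0.0001
```

```bash
python3 - <<'E'
from h import *
where(); go2(tcp_for(.05,.022));go2(tcp_for(.055,.022))
E
```

```text
tip s,l,n mm [41.9 -0.3 24.8] F s,l,n [-1.4 -0.9 -0.8] axis in s,l,n [ 0.922 -0.039 -0.386]
t 23.45 tcp [0.5289 0.1302 0.2951] rot [ 3.1   -0.494  0.105] F [-1.5 -1.1  0.2] w 0.0001 q [ 0.25  0.12 -0.98  1.67 -0.11 -0.22]
  shift mm [ 0.6 -0.7  8.5] rows 0.1
t 23.45 tcp [0.5289 0.1302 0.2951] rot [ 3.1   -0.494  0.105] F [-1.5 -1.1  0.2] w 0.0001 q [ 0.25  0.12 -0.98  1.67 -0.11 -0.22]
  shift mm [ 2.5 -0.8 13.1] rows 0.2
```

>>> play_rows:
  targets:
    - [[0,0,0.002,0],[-0.001,0,0.004,0],[-0.001,-0.001,0.006,0],[-0.001,-0.001,0.008,0],[-0.001,-0.001,0.01,0]]

```text
t: 24.08
eef_pos: [0.5344, 0.1324, 0.2911]
ee_rot: [3.099, -0.488, 0.105]
force: [-1.1, -0.7, 4.4]
width: 0.0003
```

```bash
python3 - <<'E'
from h import *
where(); go2(tcp_for(.055,.022));go2(tcp_for(.058,.022))
E
```

```text
tip s,l,n mm [48.5  1.1 24.3] F s,l,n [-3.7 -0.6  2.7] axis in s,l,n [ 0.92  -0.041 -0.391]
t 24.07 tcp [0.5344 0.1324 0.2911] rot [ 3.099 -0.488  0.105] F [-1.1 -0.7  4.4] w 0.0003 q [ 0.25  0.13 -0.97  1.67 -0.11 -0.22]
  shift mm [0.5 0.8 7. ] rows 0.1
t 24.07 tcp [0.5344 0.1324 0.2911] rot [ 3.099 -0.488  0.105] F [-1.1 -0.7  4.4] w 0.0003 q [ 0.25  0.13 -0.97  1.67 -0.11 -0.22]
  shift mm [1.7 0.7 9.8] rows 0.2
```

No body contact yet (only 4 N). Carrying on in 2 mm steps.

>>> play_rows:
  targets:
    - [[0,0,0.002,0],[0,0,0.004,0],[0,0,0.006,0],[0,0,0.006,0]]

```text
t: 24.58
eef_pos: [0.5378, 0.133, 0.288]
ee_rot: [3.098, -0.484, 0.105]
force: [-1.0, 0.4, 2.4]
width: 0.0003
```

```bash
python3 - <<'E'
from h import *
where(); go2(tcp_for(.058,.022))
im,d=cams.grab_frame("scene"); P=0
cv2.imwrite("pics/s9.png",cv2.resize(im[215:320,215:346],(748,600),interpolation=2)[...,::-1])
E
```

```text
tip s,l,n mm [52.8  1.2 23.2] F s,l,n [-2.2  0.5  1.3] axis in s,l,n [ 0.918 -0.041 -0.396]
t 24.57 tcp [0.5378 0.133  0.288 ] rot [ 3.098 -0.484  0.105] F [-1.   0.4  2.4] w 0.0003 q [ 0.25  0.14 -0.97  1.67 -0.11 -0.22]
  shift mm [1.  1.  5.3] rows 0.1
```

View pics/s9.png

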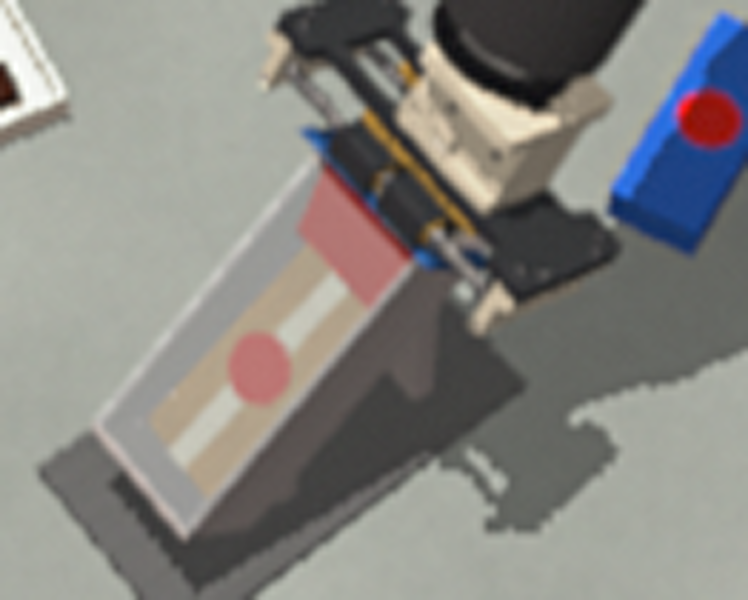

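The fingers are deep in the mouth with the hand just over the frame. The full dot shows at (260,367) and the nose near (180,465), close to the stop. Pushing the last few millimetres gently.

>>> play_rows:
  targets:
    - [[0,0,0.002,0],[0,0,0.004,0],[0,0,0.004,0]]

```text
t: 25.0
eef_pos: [0.5392, 0.1332, 0.2864]
ee_rot: [3.097, -0.481, 0.105]
force: [-12.2, -2.2, 13.0]
width: 0.0006
```

```bash
cat >> h.py <<'E'
def dot():
    im,d=cams.grab_frame("scene"); hsv=cv2.cvtColor(im,cv2.COLOR_RGB2HSV)
    m=((hsv[...,0]<8)|(hsv[...,0]>172))&(hsv[...,1]>70); v,u=np.indices(m.shape)
    k,lab,st,c=cv2.connectedComponentsWithStats(m.astype(np.uint8))
    for i in range(1,k):
        if st[i,4]>20:
            q=s_of(*c[i])
            if -.02<q[0]<.2 and abs(q[1])<.04: print("red blob",st[i,4],st[i,:4],c[i].round(1),"s,l",q)
    return im
E
python3 - <<'E'
from h import *
where(); go2(tcp_for(.058,.022)); print("prev",s_of(260.5,279.2)); dot()
E
```

```text
tip s,l,n mm [54.7  1.2 22.4] F s,l,n [-17.7  -1.    2.3] axis in s,l,n [ 0.917 -0.042 -0.398]
t 25.0 tcp [0.5392 0.1332 0.2864] rot [ 3.097 -0.481  0.105] F [-12.2  -2.2  13. ] w 0.0006 q [ 0.25  0.15 -0.96  1.67 -0.11 -0.22]
  shift mm [0.9 1.1 3.3] rows 0.1
prev [ 0.1228 -0.0005]
red blob 243 [268 243  19  25] [276.4 256. ] s,l [ 0.0367 -0.0092]
red blob 107 [255 274  11  12] [259.6 279.6] s,l [ 0.1258 -0.0019]
```

>>> play_rows:
  targets:
    - [[0,0,0.001,0],[0,0,0.001,0]]

```text
t: 25.3
eef_pos: [0.5393, 0.1332, 0.2863]
ee_rot: [3.097, -0.481, 0.105]
force: [-19.6, -3.7, 19.0]
width: 0.0006
```

```bash
python3 - <<'E'
from h import *
where(); dot(); s=arm.get_state(); R=Ro.from_euler('xyz',s["ee_rot"]).as_matrix(); print("tool F",(R.T@s["force"]).round(1),"tool M",(R.T@s["moment"]).round(2))
E
```

```text
tip s,l,n mm [54.9  1.2 22.5] F s,l,n [-27.4  -1.7   2.2] axis in s,l,n [ 0.917 -0.042 -0.398]
red blob 241 [268 243  19  25] [276.4 256.1] s,l [ 0.0367 -0.0091]
red blob 106 [255 274  11  12] [259.5 279.6] s,l [ 0.1259 -0.002 ]
tool F [ -8.8   2.7 -25.9] tool M [-0.2  -3.56 -0.12]
```

The contact force lies purely along the chute axis, which suggests the carton is against the stop. Retracting along the finger axis.

>>> play_rows:
  targets:
    - [[0,0,-0.015,0],[0,0,-0.04,0],[0,0,-0.07,0],[0,0,-0.1,0],[0,0,-0.1,0]]

```text
t: 25.98
eef_pos: [0.4936, 0.1342, 0.3761]
ee_rot: [3.1, -0.483, 0.105]
force: [0.5, 0.5, -0.6]
width: 0.0007
```

```bash
python3 - <<'E'
from h import *
where(); im=dot(); go2(tcp_for(-.1,.12))
cv2.imwrite("pics/s10.png",cv2.resize(im[215:320,215:346],(748,600),interpolation=2)[...,::-1])
E
```

```text
tip s,l,n mm [-36.8   7.2  64. ] F s,l,n [ 0.8  0.4 -0.1] axis in s,l,n [ 0.918 -0.039 -0.397]
red blob 226 [268 244  19  25] [276.1 256.4] s,l [ 0.038  -0.0091]
red blob 105 [255 274  11  12] [259.5 279.6] s,l [ 0.1261 -0.0021]
t 26.02 tcp [0.4938 0.1338 0.3748] rot [ 3.098 -0.481  0.105] F [-0.1  0.2 -0.8] w 0.0005 q [ 0.68 -0.02 -0.82  0.68 -0.48  0.42]
  shift mm [ 26.8  10.  -81.2] rows 1.4
```

View pics/s10.png

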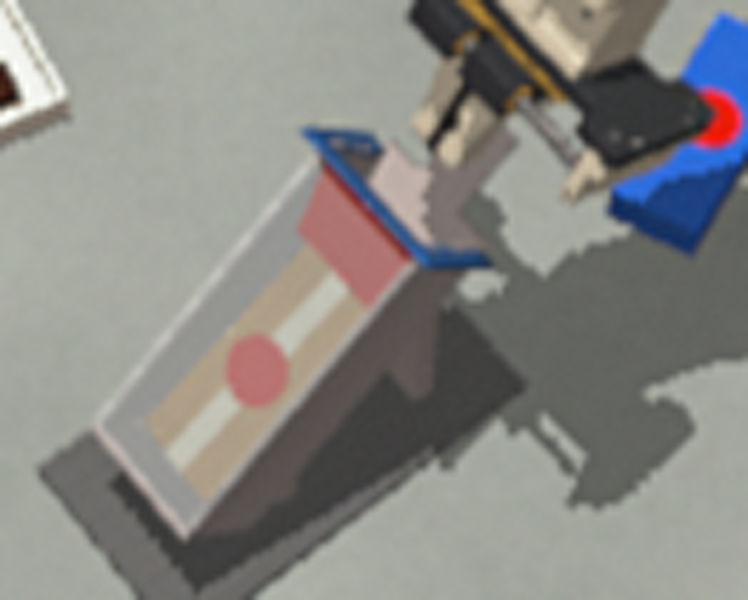

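The flap is still open, resting on the carton: red shows inside the frame and the tongue's floor is visible. The carton's rear is about 2 mm short, so that contact was the hand's body on the frame. I'll go back in with the tip a little higher, which should give a few mm more reach.

```bash
python3 - <<'E'
from h import *
for s,n in((-.03,.06),(0,.045),(.03,.033),(.05,.026)): go2(tcp_for(s,n))
E
```

```text
t 26.02 tcp [0.4938 0.1338 0.3748] rot [ 3.098 -0.481  0.105] F [-0.1  0.2 -0.8] w 0.0005 q [ 0.68 -0.02 -0.82  0.68 -0.48  0.42]
  shift mm [-0.4  6.3  6.8] rows 0.1
t 26.02 tcp [0.4938 0.1338 0.3748] rot [ 3.098 -0.481  0.105] F [-0.1  0.2 -0.8] w 0.0005 q [ 0.68 -0.02 -0.82  0.68 -0.48  0.42]
  shift mm [-2.2  5.  40.3] rows 0.7
t 26.02 tcp [0.4938 0.1338 0.3748] rot [ 3.098 -0.481  0.105] F [-0.1  0.2 -0.8] w 0.0005 q [ 0.68 -0.02 -0.82  0.68 -0.48  0.42]
  shift mm [-1.2  3.7 72.6] rows 1.2
t 26.02 tcp [0.4938 0.1338 0.3748] rot [ 3.098 -0.481  0.105] F [-0.1  0.2 -0.8] w 0.0005 q [ 0.68 -0.02 -0.82  0.68 -0.48  0.42]
  shift mm [ 0.3  2.8 93.7] rows 1.5
```

>>> play_rows:
  targets:
    - [[-0.001,0.006,0.01,0],[-0.002,0.006,0.02,0],[-0.002,0.006,0.03,0],[-0.002,0.005,0.04,0],[-0.002,0.005,0.05,0]]

```text
t: 26.65
eef_pos: [0.5161, 0.1269, 0.3262]
ee_rot: [3.096, -0.476, 0.104]
force: [-0.1, 0.2, 0.5]
width: 0.0004
```

>>> play_rows:
  targets:
    - [[0.0,0,0.008,0],[0.0,-0.001,0.016,0],[0.001,-0.001,0.024,0],[0.001,-0.001,0.032,0],[0.002,-0.001,0.036,0]]

```text
t: 27.28
eef_pos: [0.5339, 0.1279, 0.2946]
ee_rot: [3.096, -0.474, 0.103]
force: [0.7, -0.9, 0.7]
width: 0.0005
```

```bash
python3 - <<'E'
from h import *
where()
for s,n in((.052,.027),(.058,.027)): go2(tcp_for(s,n))
E
```

```text
tip s,l,n mm [44.6 -3.8 24. ] F s,l,n [ 0. -1.  1.] axis in s,l,n [ 0.914 -0.043 -0.405]
t 27.27 tcp [0.5339 0.1279 0.2946] rot [ 3.096 -0.474  0.103] F [ 0.7 -0.9  0.7] w 0.0005 q [ 0.37  0.13 -0.96  1.36 -0.17 -0.03]
  shift mm [ 5.8 -4.1  5.4] rows 0.1
t 27.27 tcp [0.5339 0.1279 0.2946] rot [ 3.096 -0.474  0.103] F [ 0.7 -0.9  0.7] w 0.0005 q [ 0.37  0.13 -0.96  1.36 -0.17 -0.03]
  shift mm [ 8.3 -4.3 10.9] rows 0.2
```

>>> play_rows:
  targets:
    - [[0.003,-0.002,0.001,0],[0.005,-0.004,0.003,0],[0.006,-0.004,0.005,0],[0.007,-0.004,0.007,0],[0.0075,-0.004,0.009,0]]

```text
t: 27.9
eef_pos: [0.5444, 0.1342, 0.2931]
ee_rot: [3.097, -0.479, 0.105]
force: [-8.3, -0.6, 4.3]
width: 0.0005
```

```bash
python3 - <<'E'
from h import *
where(); dot()
for s,n in((.056,.027),(.058,.027)): go2(tcp_for(s,n))
E
```

```text
tip s,l,n mm [54.5  1.7 30.8] F s,l,n [-9.2  0.3 -1.9] axis in s,l,n [ 0.916 -0.042 -0.4  ]
red blob 251 [267 244  20  25] [275.9 256.5] s,l [ 0.0386 -0.0094]
red blob 109 [254 274  11  13] [259.  279.9] s,l [ 0.1279 -0.0028]
t 27.95 tcp [0.5445 0.1342 0.2931] rot [ 3.097 -0.48   0.105] F [-6.2  0.4  2.8] w 0.0005 q [ 0.34  0.15 -0.94  1.43 -0.15 -0.07]
  shift mm [-2.9  1.5  2.9] rows 0.1
t 27.95 tcp [0.5445 0.1342 0.2931] rot [ 3.097 -0.48   0.105] F [-6.2  0.4  2.8] w 0.0005 q [ 0.34  0.15 -0.94  1.43 -0.15 -0.07]
  shift mm [-2.1  1.4  4.7] rows 0.1
```

The dot advanced another 2 mm (s ≈ 0.128). One more light nudge, then back out and check the flap.

>>> play_rows:
  targets:
    - [[0,0,0.001,0],[0,0,0.002,0],[0,0,0.002,0]]

```text
t: 28.32
eef_pos: [0.545, 0.1342, 0.2923]
ee_rot: [3.098, -0.481, 0.105]
force: [-14.4, -0.8, 10.6]
width: 0.0001
```

```bash
python3 - <<'E'
from h import *
where(); dot()
E
```

```text
tip s,l,n mm [55.6  1.8 30.8] F s,l,n [-17.8   0.7  -0.8] axis in s,l,n [ 0.917 -0.041 -0.398]
red blob 242 [267 244  20  25] [275.8 256.6] s,l [ 0.0391 -0.0095]
red blob 109 [254 274  11  13] [259.  279.9] s,l [ 0.1279 -0.0028]
```

>>> play_rows:
  targets:
    - [[0,0,-0.015,0],[0,0,-0.04,0],[0,0,-0.07,0],[0.01,0,-0.11,0],[0.02,0,-0.15,0]]

```text
t: 29.0
eef_pos: [0.4935, 0.1358, 0.4355]
ee_rot: [3.098, -0.48, 0.105]
force: [1.5, 0.2, 1.0]
width: 0.0001
```

```bash
cat >> h.py <<'E'
def flapchk(im,im0,n):
    # colours at points of the shut flap (s=6mm, n 10..50) now and at the start
    K,t,R=cam(n)
    for nn in(.012,.025,.04,.05):
        o=[]
        for l in(-.02,0,.02):
            q=K@(R.T@(M+.006*ex+nn*ez+l*ey-t)); u,v=(q[:2]/q[2]).round().astype(int); o.append((im[v,u].tolist(),im0[v,u].tolist()))
        print(n,nn,o)
E
python3 - <<'E'
from h import *
where(); im=dot(); flapchk(im,np.load("scene0.npz")["im"],"scene")
im,d=cams.grab_frame("top"); flapchk(im,np.load("top0.npz")["im"],"top")
E
```

```text
tip s,l,n mm [-74.2   8.5 109.9] F s,l,n [0.5 0.  1.7] axis in s,l,n [ 0.917 -0.041 -0.399]
red blob 108 [275 242  21  16] [285.  249.4] s,l [ 0.0033 -0.0019]
red blob 109 [254 274  11  13] [259.  279.9] s,l [ 0.1279 -0.0028]
scene 0.012 [([165, 23, 18], [152, 20, 13]), ([164, 38, 33], [152, 33, 29]), ([137, 34, 29], [157, 46, 42])]
scene 0.025 [([169, 19, 8], [157, 20, 9]), ([168, 22, 12], [155, 18, 9]), ([170, 19, 9], [156, 16, 7])]
scene 0.04 [([150, 40, 53], [140, 38, 50]), ([157, 30, 40], [147, 30, 38]), ([171, 22, 19], [158, 20, 16])]
scene 0.05 [([57, 78, 126], [54, 74, 118]), ([119, 55, 86], [111, 52, 80]), ([94, 64, 103], [88, 61, 97])]
top 0.012 [([117, 5, 0], [108, 0, 0]), ([28, 24, 28], [109, 1, 2]), ([19, 14, 17], [104, 0, 0])]
top 0.025 [([119, 3, 0], [107, 0, 0]), ([30, 32, 33], [108, 5, 3]), ([20, 12, 24], [106, 4, 0])]
top 0.04 [([25, 28, 32], [109, 9, 8]), ([42, 41, 40], [108, 5, 0]), ([145, 141, 124], [107, 1, 0])]
top 0.05 [([33, 32, 35], [71, 2, 0]), ([27, 25, 33], [109, 0, 0]), ([29, 29, 31], [52, 15, 21])]
```

```bash
python3 - <<'E'
from h import *
cams.grab_frame("scene")
for q in("good_center","dispenser","tray"): print(q,[(np.round(r["xyz"],3).tolist(),round(r["score"],2)) for r in finder.find_in("scene",q)[:1]])
dot(); print(arm.get_state()["t"],arm.get_state()["force"].round(1)); print(job_done())
E
```

```text
good_center [([0.524, -0.352, 0.033], 0.85)]
dispenser [([0.521, 0.439, 0.065], 0.94)]
tray [([0.743, -0.211, 0.012], 0.97)]
red blob 108 [275 242  21  16] [285.  249.4] s,l [ 0.0033 -0.0019]
red blob 108 [254 274  11  13] [259.  279.9] s,l [ 0.128  -0.0027]
29.35 [-0.3 -0.  -0.7]
the job is handed in; nothing more can be done
None
```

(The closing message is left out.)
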